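# Sort the boxing-robot spares after the match

### The job

The robot boxing match is over: sort the five spare parts on the table into the trays. Stand the two black servo motors upright in the blue tray, one in each bay, lay the two printed arm links (red and orange) flat in the green tray, one in each bay, and stand the grey glove ball on its collar in the yellow tray. Leave the tape roll and the glass bottle where they are.

Things in the scene. Friction and masses are not known exactly. Their poses are not given: they have to be found in the camera images.
- servo_disc_center (a point): Servo motor standing upright: black box 40 (its x) x 20 (its y) x 36 mm tall, with 54 mm long (x), 18 mm wide mounting ears at height 26.5 to 29.5 mm and a white round disc on top, 10 mm towards its +x end, full height 42 mm; 55 g. This point is its centre, 21 mm above its underside; z up. Plainly gripped across its 20 mm width (y). Belongs in the blue tray.
- servo_cross_center (a point): Servo motor standing upright: black box 40 (its x) x 20 (its y) x 36 mm tall, with 54 mm long (x), 18 mm wide mounting ears at height 26.5 to 29.5 mm and a yellow cross-shaped horn on top, 10 mm towards its +x end, full height 42 mm; 55 g. This point is its centre, 21 mm above its underside; z up. Plainly gripped across its 20 mm width (y). Belongs in the blue tray.
- link_red_center (a point): Printed robot arm link, red: straight bar with round ends lying flat, 80 mm long (its x), 22 mm wide (its y), 24 mm tall, with a bolt at each end and two dark windows on top; 35 g. This point is its centre, 12 mm above its underside; z up. Plainly gripped across its 22 mm width (y). Belongs in the green tray.
- link_orange_center (a point): Printed robot arm link, orange: straight bar with round ends lying flat, 80 mm long (its x), 22 mm wide (its y), 24 mm tall, with a bolt at each end and two dark windows on top; 35 g. This point is its centre, 12 mm above its underside; z up. Plainly gripped across its 22 mm width (y). Belongs in the green tray.
- glove_center (a point): Grey boxing-glove ball of a small robot, standing on its black collar: ball 44 mm across at 22 to 32 mm height, collar 34 mm across and 10 mm tall, 48 mm tall in all; 60 g, round about its upright z. This point is its centre, 24 mm above its underside, where the ball is plainly gripped. Belongs in the yellow tray.
- tray_blue: Blue tray, fixed to the table: outside 112 (its x) x 148 (its y) x 12 mm tall, walls 4 mm, floor 4 mm thick. One divider along its x, as tall as the walls, makes two equal bays, each 104 mm (x) x 68 mm (y) inside, with centres at y = +36 and -36 mm. Origin: centre of the underside, z up. For the two servo motors, one in each bay.
- tray_green: Green tray, fixed to the table: outside 112 (its x) x 148 (its y) x 12 mm tall, walls 4 mm, floor 4 mm thick. One divider along its x, as tall as the walls, makes two equal bays, each 104 mm (x) x 68 mm (y) inside, with centres at y = +36 and -36 mm. Origin: centre of the underside, z up. For the two arm links, one in each bay.
- tray_yellow: Yellow tray, fixed to the table: one bay, outside 92 x 92 x 12 mm tall, walls 4 mm, floor 4 mm thick. Origin: centre of the underside, z up. For the glove ball.
- tape_roll: Bystander: roll of black tape lying flat, 96 mm across, hole 72 mm, 24 mm tall; origin at the centre of its underside. Leave it alone.
- juice_bottle: Bystander: closed glass bottle, 64 mm across, 130 mm tall; origin at the centre of its underside. Leave it alone.
There are look-alikes about, which are no part of the job. Leave any purple look-alike of the part that bears link_red_center alone. There is more than one size of the tray_yellow; the one meant has the size given above.

How it is judged:
By the outcome, as a careful person would: the job done as asked, in the order asked, and still so for the second after the job is handed in, with the robot touching nothing.
It also fails if it takes over 112 s, if anything falls off the work surface, if the arm or the gripper's body presses on something with over 40 N, if the wrist force passes 120 N, or if a joint passes its speed limit or range.

### The arm

A 6-joint arm with a two-finger parallel gripper is mounted at the origin on the work surface. World frame = base frame: x ahead of the robot, y to its left, z up, the work surface at z = 0. Lengths are in m, angles in rad, forces in N, time in s.
With the tool pointing down it reaches from about 0.25 to 0.775 m from the base axis. Payload 8.9 kg.
Tool frame: the origin (TCP) lies between the finger pads; the fingertips stand 19 mm ahead of it and the grasp point (between the pads) is the TCP; y points along the fingers, x is the direction in which the jaws open and shut, and the axes are right-handed (so a half turn about y gives the same grasp; the last joint's range is limited). The gripper opens to 85 mm and grips with 20 to 120 N. Pads are 22 mm wide; open, the fingers measure 114 mm over their backs; the gripper's body (76 mm by 85 mm) begins 54 mm behind the grasp point. The pads swing forward as they close: fully open they stand 13 mm farther back than shut.
Start: joints at [-1.298, 0.291, -0.153, 1.127, 0, 1.431], TCP at [0.21, -0.481, 0.25] pointing down, gripper open.
Joint ranges: [-2.52, 2.52], [-0.91, 1.74], [-1.3, 1.37], [-1.96, 2.02], [-1.52, 1.47], [-3.14, 3.14]. Speed limits (rad/s): [2.22, 2.22, 2.79, 3.14, 3.14, 3.14].

### API

Orientations are given as a rotation vector (axis times angle).
In Python, from bench import manip gives the robot as it stands.
- The arm moves only by the tool carry_out, never from a script. Its argument "rows" is text: rows parted by semicolons, each of 7 numbers parted by spaces: the shift along the world's x, y, z in m, then the turn, a rotation vector about the world's x, y, z in rad, then the opening, from 0 (shut) to 1 (fully open). In form: tx ty tz rx ry rz grip; .... A call has 1 to 8 rows; each row is the pose to reach, as a shift and turn from the pose commanded when the call began; what a row does not reach only later rows make up. A row lasts 1/12 s, in which the tool goes at most 41.7 mm and 7.16 degrees, less where a joint would pass 70% of its speed; a pose out of reach is approached as far as the arm can. A call with a gripper value outside its range is refused whole. The fingers move at their own pace and stop on an object; "grip_force" is the grip in N (left out, the last holds). Time passes only in rows, so rows that repeat a pose let the fingers close. It gives the time, the measured TCP pose, the force and the opening at its end, in the units of the state.
- manip.get_state(): the state, without advancing time (a new reading comes with each control period).
- manip.grab_frame(name): name is "scene" or "side" or "wrist"; returns the picture (400x640x3 uint8, red, green, blue); there is no depth.
- manip.camera_info(name): a dict with "fovy" (degrees; the focal length in pixels is half the picture's height over the tangent of half this angle, whatever the lens; pixels are square), "cx", "cy" (the principal point, pixels), "R" (3x3) and "t" (3): a world point X has camera coordinates R X + t. Camera axes: x right, y down, z forward; pixel columns grow to the right and rows downward; lengths in m; the calibration is good to about 2 mm. The wrist camera is an equidistant fisheye: a pixel r from the principal point sees the ray r / f radians off the axis. A picture is of the moment at which its call begins: read the wrist's pose just before it. camera_info takes no time and is no camera call; for the wrist camera it gives the pose at the moment of the call.
- manip.finish_job(): hands the job in, once; it reports no verdict.
The state is a dict: "time": time; "qpos": joint angles; "joint_vel": joint speeds; "effort": joint torques, N m; "tool_pos": TCP position; "tool_rot": TCP orientation; "force": force on the tool from outside, world axes, zero at the start; "ft_torque": the same for the moment, N m; "grip_width": opening from 0.0 (shut) to 1.0 (fully open).
Only numpy, scipy, OpenCV 4.12 (cv2) and the standard library are available. Lean on these libraries where they do the work, as an engineer would, in place of code of your own. Each camera call takes 0.05 s, during which the arm holds its last target.

## Working session

There is one attempt and no reset: what is moved stays moved. The work goes in short steps, Python scripts to look and compute and a tool call to move; the robot and the scene stay as the last step left them, time stands still between calls to the robot, and variables do not carry over. Pictures are saved under pics/ and viewed, and the job is handed in when it is done.

Besides the shell and the picture viewer there is one more tool, called after ">>>" as name(argument=value, ...) on one line, values as JSON. carry_out: Moves the arm, as the interface text tells. Its arguments: {"type":"object","properties":{"rows":{"type":"string"},"grip_force":{"type":"number"}},"required":["rows"]}

```bash
ls; mkdir -p pics
python3 - <<'E'
from bench import manip
import cv2
print(manip.get_state())
for n in ["scene","side","wrist"]:
    i=manip.camera_info(n); print(n,i)
    f=manip.grab_frame(n); cv2.imwrite(f"pics/{n}0.png",f[:,:,::-1])
E
```

```text
pics
{'time': 0.0, 'qpos': array([-1.29829788e+00,  2.91262289e-01, -1.54141225e-01,  1.12672461e+00,
        1.60226662e-05,  1.43149699e+00]), 'joint_vel': array([ 1.09274799e-03,  2.62438835e-04, -2.45387229e-03,  6.13215108e-05,
        4.14856017e-04,  6.59790051e-04]), 'effort': array([-2.43999231e-03, -5.37145042e+01,  3.31370437e+01,  1.60504470e-02,
       -3.38319614e-04,  3.68351118e-05]), 'tool_pos': array([ 0.21002635, -0.48068851,  0.24973609]), 'tool_rot': array([-1.37541859,  0.90144086, -0.89980976]), 'force': array([ 0.81503863,  0.05751798, -0.29490225]), 'ft_torque': array([ 0.06607505, -0.08135826,  0.05770718]), 'grip_width': 0.9991222719925392}
scene {'fovy': 44.49707335603082, 'cx': 322.248980888959, 'cy': 201.02484928149897, 'R': array([[-0.69304838,  0.72080023, -0.0114439 ],
       [ 0.37794662,  0.34978552, -0.85720851],
       [-0.61387319, -0.59841216, -0.51484231]]), 't': array([ 0.38249657, -0.13797035,  1.73213901])}
side {'fovy': 43.953158582883596, 'cx': 326.02985405861983, 'cy': 207.73115558352023, 'R': array([[ 0.93874001, -0.34452355,  0.00840879],
       [-0.21403683, -0.60197276, -0.76929645],
       [ 0.27010261,  0.72036957, -0.63883665]]), 't': array([-0.5314093 ,  0.17615679,  1.57968855])}
wrist {'fovy': 65.70646984690485, 'cx': 318.0272021695755, 'cy': 198.1941168684056, 'R': array([[ 0.40168093, -0.91577902, -0.00110163],
       [-0.86980276, -0.38189054,  0.31241443],
       [-0.28652328, -0.12453272, -0.94994527]]), 't': array([-0.52398057, -0.04244204,  0.37955197])}
```

View pics/scene0.png

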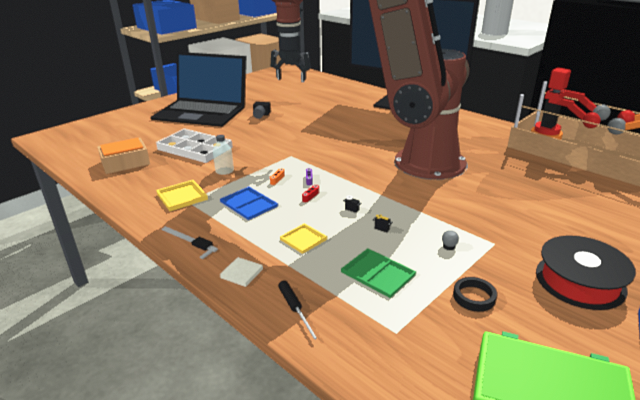

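View pics/side0.png

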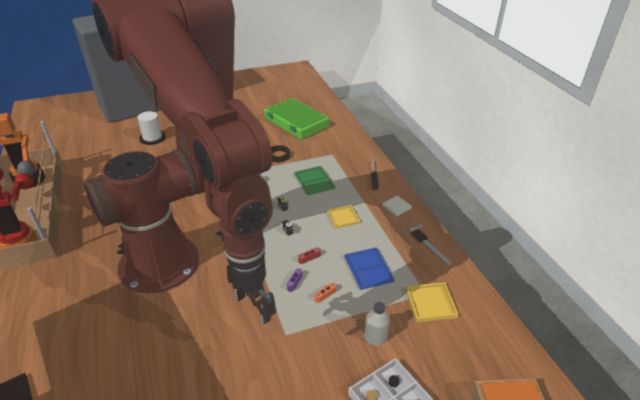

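View pics/wrist0.png

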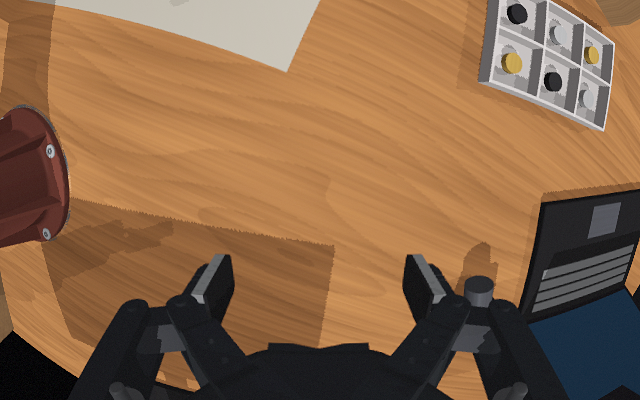

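```bash
cat > h.py <<'E'
import numpy as np, cv2
from scipy.spatial.transform import Rotation as Ro
def ray(i,uv,fish=False):
    uv=np.atleast_2d(np.asarray(uv,float)); f=200/np.tan(np.radians(i["fovy"]/2))
    d=(uv-[i["cx"],i["cy"]])/f
    if fish:
        r=np.linalg.norm(d,axis=1,keepdims=True)+1e-12
        c=np.hstack([d/r*np.sin(r),np.cos(r)])
    else: c=np.hstack([d,np.ones((len(d),1))])
    return -i["R"].T@i["t"], c@i["R"]
def plane(i,uv,z,fish=False):
    o,d=ray(i,uv,fish); return o+d*((z-o[2])/d[:,2])[:,None]
def proj(i,X,fish=False):
    X=np.atleast_2d(X); f=200/np.tan(np.radians(i["fovy"]/2)); c=X@i["R"].T+i["t"]
    if fish:
        r=np.linalg.norm(c[:,:2],axis=1,keepdims=True); th=np.arctan2(r,c[:,2:]); d=c[:,:2]/r*th
    else: d=c[:,:2]/c[:,2:]
    return d*f+[i["cx"],i["cy"]]
E
python3 - <<'E'
from h import *
from bench import manip
print(Ro.from_rotvec([-1.37541859,  0.90144086, -0.89980976]).as_matrix().round(3))
s=manip.camera_info("scene"); d=manip.camera_info("side")
print("scene"); 
for n,uv,z in [("red",(311,193),.02),("orange",(276,176),.02),("purple",(309,177),.02),("servo1",(352,205),.02),("servo2",(383,223),.02),("glove",(450,240),.024),("ys",(303,238),.01),("yb",(182,194),.01),("blue",(249,204),.01),("green",(378,271),.01),("bottle",(223,155),.06),("tape",(475,292),.012)]:
    print(n,plane(s,uv,z).round(3))
for n,uv,z in [("red",(310,255),.02),("orange",(325,291),.02),("servo1",(288,228),.02),("servo2",(282,203),.02),("ys",(344,216),.01),("yb",(432,301),.01),("blue",(369,268),.01),("green",(314,180),.01),("bottle",(377,325),.06)]:
    print(n,plane(d,uv,z).round(3))
a=cv2.imread("pics/scene0.png")[145:320,150:500]; cv2.imwrite("pics/sc.png",cv2.resize(a,(800,400),interpolation=cv2.INTER_CUBIC))
E
```

```text
[[ 0.4   -0.     0.916]
 [-0.916  0.001  0.4  ]
 [-0.001 -1.     0.   ]]
scene
red [[ 0.466 -0.131  0.02 ]]
orange [[ 0.465 -0.295  0.02 ]]
purple [[ 0.396 -0.21   0.02 ]]
servo1 [[0.433 0.009 0.02 ]]
servo2 [[0.448 0.135 0.02 ]]
glove [[0.397 0.318 0.024]]
ys [[0.641 0.013 0.01 ]]
yb [[ 0.734 -0.437  0.01 ]]
blue [[ 0.628 -0.234  0.01 ]]
green [[0.613 0.249 0.01 ]]
bottle [[ 0.535 -0.484  0.06 ]]
tape [[0.522 0.461 0.012]]
red [[ 0.457 -0.147  0.02 ]]
orange [[ 0.451 -0.304  0.02 ]]
servo1 [[0.428 0.    0.02 ]]
servo2 [[0.447 0.136 0.02 ]]
ys [[0.636 0.005 0.01 ]]
yb [[ 0.737 -0.438  0.01 ]]
blue [[ 0.617 -0.254  0.01 ]]
green [[0.605 0.242 0.01 ]]
bottle [[ 0.53  -0.494  0.06 ]]
```

View pics/sc.png

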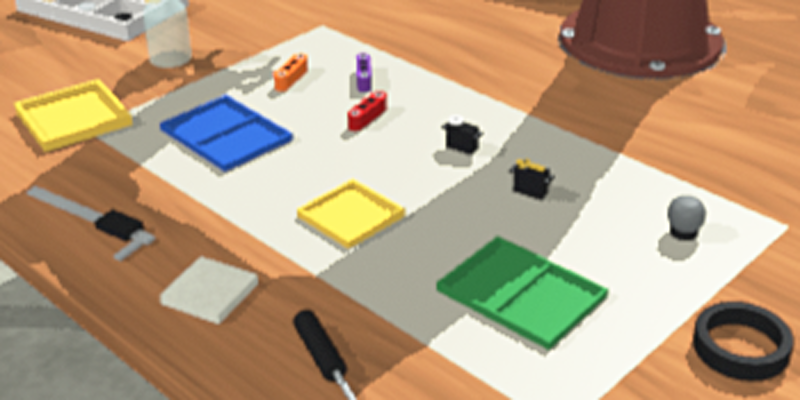

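Run:
```python
from h import *
from bench import manip
w=manip.camera_info("wrist"); st=manip.get_state()
R=Ro.from_rotvec(st["tool_rot"]).as_matrix()
o=-w["R"].T@w["t"]; print(o, R.T@(o-st["tool_pos"]), R.T@w["R"][2], R.T@w["R"][0])
```

```text
[ 0.28231741 -0.44882812  0.37330959] [-0.00051133 -0.12341763  0.07903925] [ 5.27644986e-04  9.49898066e-01 -3.12559413e-01] [ 9.99998778e-01 -4.12936694e-05  1.56264551e-03]
```

>>> carry_out(rows="0.21 0.40 0.10 0 0 1.0 1;0.21 0.40 0.10 0 0 1.0 1;0.21 0.40 0.10 0 0 1.0 1;0.21 0.40 0.10 0 0 1.0 1;0.21 0.40 0.10 0 0 1.0 1;0.21 0.40 0.10 0 0 1.0 1;0.21 0.40 0.10 0 0 1.0 1;0.21 0.40 0.10 0 0 1.0 1")

```text
time: 0.82
tool_pos: [0.3617, -0.191, 0.3228]
tool_rot: [-1.568, 0.12, -0.121]
force: [1.4, -1.2, -0.4]
grip_width: 1.005
```

>>> carry_out(rows="0.06 0.11 0.03 0 0 0.14 1;0.06 0.11 0.03 0 0 0.14 1;0.06 0.11 0.03 0 0 0.14 1;0.06 0.11 0.03 0 0 0.14 1;0.06 0.11 0.03 0 0 0.14 1;0.06 0.11 0.03 0 0 0.14 1")

```text
time: 1.32
tool_pos: [0.4212, -0.0829, 0.352]
tool_rot: [-1.571, 0.015, -0.013]
force: [0.1, -0.1, 0.4]
grip_width: 1.0
```

```bash
cat >> h.py <<'E'
def snap(tag,n="wrist"):
    from bench import manip
    import pickle
    st=manip.get_state(); i=manip.camera_info(n); f=manip.grab_frame(n)
    cv2.imwrite(f"pics/{tag}.png",f[:,:,::-1]); pickle.dump((st,i),open(f"pics/{tag}.pkl","wb"))
    return st,i,f
def load(tag):
    import pickle
    st,i=pickle.load(open(f"pics/{tag}.pkl","rb")); return st,i,cv2.imread(f"pics/{tag}.png")
E
python3 - <<'E'
from h import *
st,i,f=snap("w1"); print(st)
E
```

```text
{'time': 1.3167, 'qpos': array([-3.64694467e-01,  6.76471185e-02, -1.63639133e-01,  1.34016642e+00,
       -3.89984487e-04,  1.22381720e+00]), 'joint_vel': array([-0.04159088, -0.00258351, -0.01060507, -0.00073233, -0.00114982,
       -0.0010395 ]), 'effort': array([  1.98905647, -39.68583584,  35.0941515 ,   0.04203422,
         0.11809449,   0.10952284]), 'tool_pos': array([ 0.42120705, -0.08290041,  0.35199131]), 'tool_rot': array([-1.57088836,  0.01450364, -0.0133238 ]), 'force': array([ 0.09301444, -0.13457294,  0.44016502]), 'ft_torque': array([ 0.03116548,  0.01880681, -0.02102815]), 'grip_width': 1.0000885189260809}
```

View pics/w1.png

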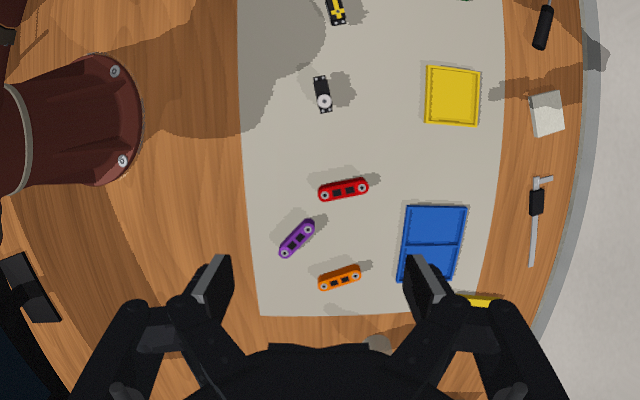

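>>> carry_out(rows="0.03 0.3 -0.02 0 0 0 1;0.03 0.3 -0.02 0 0 0 1;0.03 0.3 -0.02 0 0 0 1;0.03 0.3 -0.02 0 0 0 1;0.03 0.3 -0.02 0 0 0 1;0.03 0.3 -0.02 0 0 0 1;0.03 0.3 -0.02 0 0 0 1;0.03 0.3 -0.02 0 0 0 1")

```text
time: 2.03
tool_pos: [0.4516, 0.2198, 0.3312]
tool_rot: [-1.57, 0.016, -0.014]
force: [-0.1, 0.1, 0.2]
grip_width: 1.001
```

Run:
```python
from h import *
st,i,f=snap("w2"); print(st["tool_pos"])
```

```text
[0.45158213 0.21975326 0.33119613]
```

View pics/w2.png

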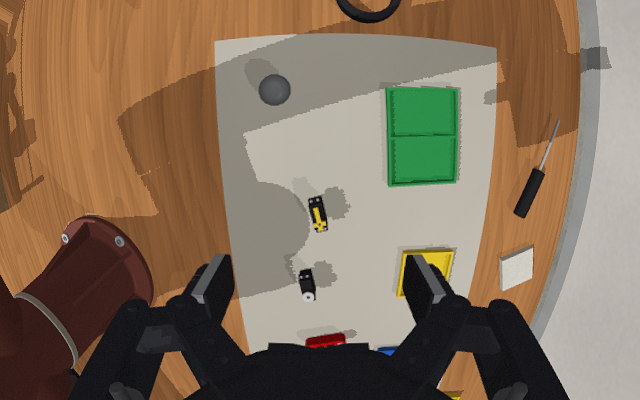

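```bash
cat >> h.py <<'E'
def blobs(img,lo,hi,minA=60):
    h=cv2.cvtColor(img,cv2.COLOR_BGR2HSV); m=cv2.inRange(h,np.array(lo),np.array(hi))
    m=cv2.morphologyEx(m,cv2.MORPH_CLOSE,np.ones((5,5)))
    c,_=cv2.findContours(m,cv2.RETR_EXTERNAL,cv2.CHAIN_APPROX_NONE)
    return [k[:,0,:] for k in c if cv2.contourArea(k)>minA]
def rect(i,c,z,fish=True):
    P=plane(i,c,z,fish)[:,:2].astype(np.float32)
    (x,y),(a,b),t=cv2.minAreaRect(P*1000)
    if a<b: a,b,t=b,a,t-90
    t=(t+90)%180-90
    return f"ctr {x:.1f},{y:.1f} size {a:.1f}x{b:.1f} long-axis {t:.1f}deg"
E
cat > m.py <<'E'
from h import *
import sys
C={"blue":((105,120,60),(125,255,255)),"green":((60,100,40),(80,255,255)),"yellow":((20,130,100),(32,255,255)),"red":((170,130,60),(180,255,255)),"orange":((6,180,150),(14,255,255)),"purple":((130,80,60),(155,255,255))}
def run(tag,names,z):
    st,i,im=load(tag)
    for n in names:
        for c in blobs(im,*C[n]):
            x,y,w,h=cv2.boundingRect(c); print(tag,n,"px",(x,y,w,h),rect(i,c,z,tag[0]=="w"))
if __name__=="__main__":
    run("w1",["blue","yellow"],.012); run("w1",["red","orange","purple"],.024)
    run("w2",["green","yellow"],.012)
    import pickle
    from bench import manip
    for n in("scene","side"):pickle.dump((None,manip.camera_info(n)),open(f"pics/{n}0.pkl","wb"))
    run("scene0",["yellow","blue","green"],.012);run("side0",["yellow","blue","green"],.012)
E
python3 m.py
```

```text
w1 blue px (396, 205, 72, 78) ctr 615.5,-245.6 size 149.7x114.8 long-axis 87.6deg
w1 yellow px (458, 294, 41, 14) ctr 740.3,-382.6 size 105.7x28.7 long-axis -13.1deg
w1 yellow px (424, 65, 56, 62) ctr 631.4,9.7 size 96.1x92.1 long-axis -1.6deg
w1 yellow px (331, 0, 14, 19) ctr 452.0,137.1 size 29.3x19.0 long-axis 84.2deg
w1 red px (319, 178, 49, 23) ctr 456.6,-136.9 size 74.7x25.3 long-axis 11.0deg
w1 orange px (318, 270, 43, 21) ctr 452.4,-300.6 size 76.7x27.5 long-axis 13.9deg
w1 purple px (279, 219, 36, 39) ctr 381.3,-219.5 size 84.6x25.2 long-axis 46.8deg
w2 green px (386, 88, 72, 99) ctr 606.8,248.2 size 146.8x112.8 long-axis -87.1deg
w2 yellow px (396, 249, 58, 49) ctr 632.3,12.8 size 96.7x95.3 long-axis 88.7deg
w2 yellow px (313, 207, 13, 24) ctr 449.7,121.6 size 38.2x18.6 long-axis 88.7deg
scene0 yellow px (280, 224, 47, 29) ctr 641.5,14.1 size 99.1x98.4 long-axis 88.3deg
scene0 yellow px (156, 180, 52, 31) ctr 736.1,-434.6 size 154.3x129.8 long-axis 77.4deg
scene0 blue px (220, 187, 58, 33) ctr 623.8,-243.2 size 158.5x117.8 long-axis 87.7deg
scene0 blue px (150, 67, 10, 23) 
[... 207 characters left out ...]
long-axis 63.5deg
scene0 blue px (239, 0, 37, 17) ctr -1597.1,-2876.2 size 862.9x336.8 long-axis 52.2deg
scene0 blue px (151, 0, 45, 34) ctr -943.9,-3209.3 size 1607.4x360.1 long-axis 62.0deg
scene0 green px (341, 249, 74, 48) ctr 615.1,250.0 size 150.7x118.5 long-axis -87.2deg
side0 yellow px (406, 283, 53, 39) ctr 732.8,-437.7 size 134.0x128.8 long-axis 77.3deg
side0 yellow px (328, 206, 32, 22) ctr 631.7,4.8 size 97.6x90.9 long-axis 88.3deg
side0 blue px (345, 248, 49, 41) ctr 615.2,-252.5 size 150.1x111.2 long-axis 87.5deg
side0 blue px (0, 0, 93, 113) ctr -407.3,2147.1 size 1827.7x579.9 long-axis -83.4deg
side0 green px (296, 168, 33, 18) ctr 604.4,264.4 size 107.2x94.6 long-axis 1.6deg
```

>>> carry_out(rows="0 -0.09 -0.15 0 0 0.17 1;0 -0.09 -0.15 0 0 0.17 1;0 -0.09 -0.15 0 0 0.17 1;0 -0.09 -0.15 0 0 0.17 1;0 -0.09 -0.15 0 0 0.17 1;0 -0.09 -0.15 0 0 0.17 1;0 -0.09 -0.15 0 0 0.17 1")

```text
time: 2.67
tool_pos: [0.452, 0.126, 0.1832]
tool_rot: [-1.568, -0.117, 0.116]
force: [1.1, 0.8, 0.3]
grip_width: 1.0
```

Run:
```python
from h import *
st,i,f=snap("w3"); print(st["tool_pos"],st["tool_rot"])
```

```text
[0.45199134 0.12599265 0.18321584] [-1.56751398 -0.11663977  0.11609518]
```

View pics/w3.png

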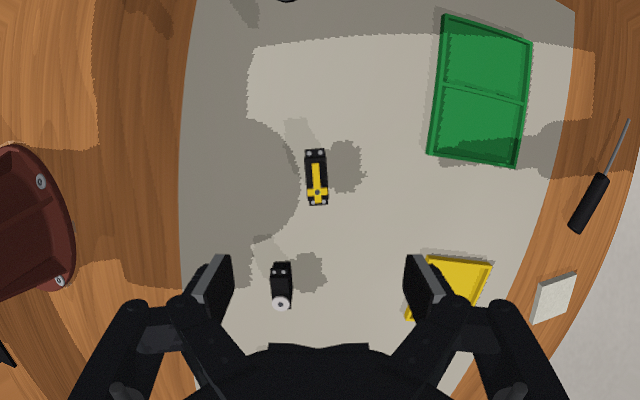

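```bash
cat >> h.py <<'E'
def servo(tag,x0,y0,x1,y1,zt=.036):
    st,i,im=load(tag); roi=im[y0:y1,x0:x1]
    g=roi.max(axis=2); m=((g<75)).astype(np.uint8)*255
    hs=cv2.cvtColor(roi,cv2.COLOR_BGR2HSV); m|=cv2.inRange(hs,np.array((20,150,80)),np.array((32,255,255)))
    m=cv2.morphologyEx(m,cv2.MORPH_CLOSE,np.ones((7,7)))
    cs,_=cv2.findContours(m,cv2.RETR_EXTERNAL,cv2.CHAIN_APPROX_NONE); c=max(cs,key=cv2.contourArea)[:,0,:]+[x0,y0]
    print(cv2.minAreaRect(c.astype(np.float32)))
    for z in (.0295,.036): print(z,rect(i,c,z))
    big=cv2.resize(im[y0:y1,x0:x1],None,fx=6,fy=6,interpolation=cv2.INTER_CUBIC)
    cv2.polylines(big,[(((c-[x0,y0])+.5)*6).astype(int)],True,(0,255,0),1)
    cv2.imwrite(f"pics/{tag}_c.png",big)
    return i
E
python3 - <<'E'
from h import *
i=servo("w3",280,125,355,225)
print("cam",-i["R"].T@i["t"]); print("horn hub",plane(i,(317,191),.042,True))
E
```

```text
((316.4027099609375, 176.32603454589844), (56.32041549682617, 21.879119873046875), 83.9909896850586)
0.0295 ctr 447.9,135.3 size 53.8x20.0 long-axis -76.2deg
0.036 ctr 447.7,136.9 size 52.5x19.5 long-axis -76.2deg
cam [0.43914678 0.20512221 0.30665928]
horn hub [[0.44995558 0.12582252 0.042     ]]
```

View pics/w3_c.png

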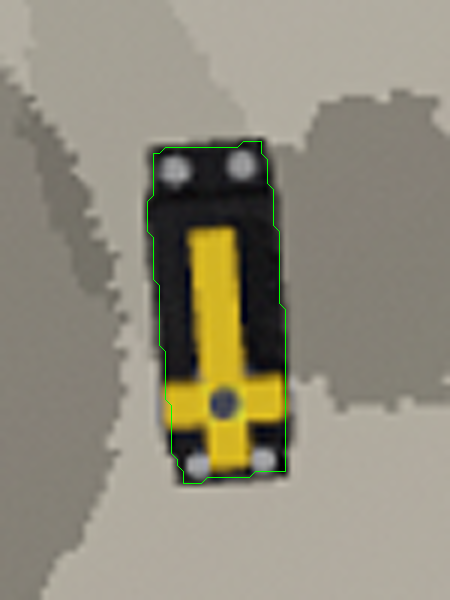

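Run:
```python
from h import *
st,i,im=load("w3")
b=plane(i,[(309.2,153),(320.2,152.5),(313,202.2),(324,201.6)],.030,True)[:,:2]
print(b.mean(0), np.degrees(np.arctan2(*((b[2]+b[3]-b[0]-b[1])[::-1]))))
R=Ro.from_rotvec(st["tool_rot"]).as_matrix(); print(np.degrees(np.arctan2(R[1,0],R[0,0])),R.round(3))
```

```text
[0.44823338 0.13473026] -77.21115672852979
8.490724922607555 [[ 0.989  0.    -0.148]
 [ 0.148  0.     0.989]
 [ 0.    -1.     0.   ]]
```

Run:
```python
from h import *
from bench import manip
st=manip.get_state(); print(st["tool_pos"],st["tool_rot"])
```

```text
[0.45267013 0.12673765 0.18395382] [-1.56729149 -0.1190966   0.11557904]
```

>>> carry_out(rows="-0.004 0.009 -0.04 0 0 0.084 1;-0.004 0.009 -0.08 0 0 0.084 1;-0.004 0.009 -0.11 0 0 0.084 1;-0.004 0.009 -0.135 0 0 0.084 1;-0.004 0.009 -0.15 0 0 0.084 1;-0.004 0.009 -0.159 0 0 0.084 1;-0.004 0.009 -0.159 0 0 0.084 1;-0.004 0.009 -0.159 0 0 0.084 1", grip_force=40)

```text
time: 3.38
tool_pos: [0.4486, 0.1366, 0.0244]
tool_rot: [-1.563, -0.186, 0.184]
force: [0.6, 0.5, 0.5]
grip_width: 1.0
```

Run:
```python
from h import *
st,i,f=snap("w4"); print(st["tool_pos"],st["tool_rot"])
```

```text
[0.44863879 0.13656458 0.02442939] [-1.56276799 -0.18624033  0.18352496]
```

View pics/w4.png

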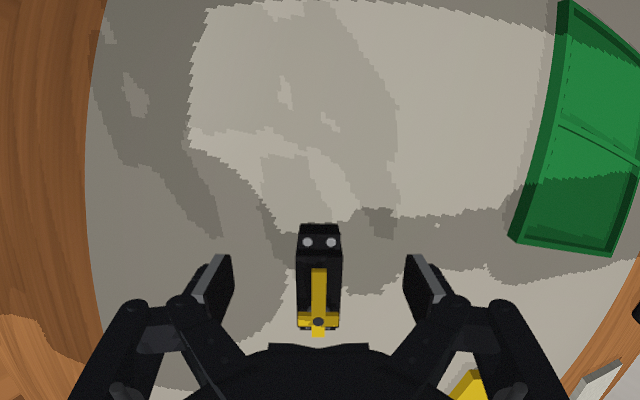

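Servo sits centred between the pads (column 319 vs. 318), square. Close.

>>> carry_out(rows="0 0 0 0 0 0 0;0 0 0 0 0 0 0;0 0 0 0 0 0 0;0 0 0 0 0 0 0;0 0 0 0 0 0 0;0 0 0 0 0 0 0;0 0 0 0 0 0 0;0 0 0 0 0 0 0", grip_force=40)

```text
time: 4.1
tool_pos: [0.4476, 0.136, 0.0236]
tool_rot: [-1.563, -0.185, 0.184]
force: [-1.3, -0.2, 5.7]
grip_width: 0.227
```

>>> carry_out(rows="0 0 0.02 0 0 0 0;0 0 0.06 0 0 0 0;0 0 0.10 0 0 0 0;0.016 -0.04 0.1 0 0 -0.05 0;0.032 -0.08 0.1 0 0 -0.1 0;0.048 -0.12 0.1 0 0 -0.15 0;0.064 -0.16 0.1 0 0 -0.2 0;0.08 -0.2 0.1 0 0 -0.274 0")

```text
time: 4.77
tool_pos: [0.5251, -0.0593, 0.1235]
tool_rot: [-1.57, 0.032, -0.032]
force: [0.2, 0.3, -0.5]
grip_width: 0.232
```

>>> carry_out(rows="0.02 -0.04 0 0 0 0 0;0.035 -0.08 0 0 0 0 0;0.05 -0.12 0 0 0 0 0;0.066 -0.16 0 0 0 0 0;0.086 -0.2 0 0 0 0 0;0.086 -0.218 0 0 0 0 0;0.086 -0.218 0 0 0 0 0")

```text
time: 5.35
tool_pos: [0.6114, -0.2811, 0.1226]
tool_rot: [-1.573, 0.033, -0.035]
force: [-1.1, 0.8, -0.5]
grip_width: 0.227
```

Run:
```python
from h import *
st,i,f=snap("w5"); print(st["tool_pos"],st["tool_rot"],st["grip_width"],st["force"])
import m; m.run("w5",["blue"],.012)
```

```text
[ 0.61137544 -0.28112016  0.12255898] [-1.57259041  0.03334576 -0.034732  ] 0.2269096508643868 [-1.12277937  0.80404495 -0.54030823]
w5 blue px (251, 64, 149, 183) ctr 617.3,-247.9 size 147.3x111.8 long-axis 87.5deg
```

View pics/w5.png

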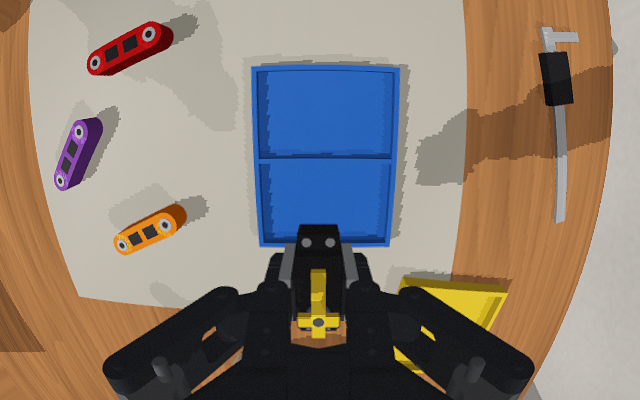

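>>> carry_out(rows="0.004 -0.003 -0.03 0 0 0 0;0.004 -0.003 -0.06 0 0 0 0;0.004 -0.003 -0.08 0 0 0 0;0.004 -0.003 -0.088 0 0 0 0;0.004 -0.003 -0.093 0 0 0 0;0.004 -0.003 -0.094 0 0 0 0;0.004 -0.003 -0.094 0 0 0 0;0.004 -0.003 -0.094 0 0 0 0")

```text
time: 6.07
tool_pos: [0.6157, -0.2787, 0.0309]
tool_rot: [-1.572, 0.029, -0.032]
force: [-0.2, -0.4, -0.5]
grip_width: 0.227
```

>>> carry_out(rows="0 -0.004 0 0 0 0 0;0 -0.004 -0.002 0 0 0 0;0 -0.004 -0.002 0 0 0 0;0 -0.004 -0.002 0 0 0 0")

```text
time: 6.4
tool_pos: [0.615, -0.2828, 0.0277]
tool_rot: [-1.571, 0.03, -0.031]
force: [-0.2, -0.4, 1.5]
grip_width: 0.234
```

>>> carry_out(rows="0 0 0 0 0 0 0.3;0 0 0 0 0 0 0.4;0 0 0 0 0 0 0.45;0 0 0 0 0 0 0.45;0 0 0.03 0 0 0 0.5;0 0 0.065 0 0 0 0.6;0 0.02 0.1 0 0 0 0.8;0 0.06 0.13 0 0 0 1")

```text
time: 7.07
tool_pos: [0.6155, -0.2316, 0.1553]
tool_rot: [-1.573, 0.031, -0.036]
force: [1.7, 0.3, 0.3]
grip_width: 0.859
```

>>> carry_out(rows="-0.185 0.225 0.025 0 0 0.17 1;-0.185 0.225 0.025 0 0 0.17 1;-0.185 0.225 0.025 0 0 0.17 1;-0.185 0.225 0.025 0 0 0.17 1;-0.185 0.225 0.025 0 0 0.17 1;-0.185 0.225 0.025 0 0 0.17 1;-0.185 0.225 0.025 0 0 0.17 1;-0.185 0.225 0.025 0 0 0.17 1")

```text
time: 7.73
tool_pos: [0.4245, 0.0002, 0.1775]
tool_rot: [-1.566, -0.103, 0.108]
force: [1.2, 0.0, -0.4]
grip_width: 0.999
```

>>> carry_out(rows="0 0 0 0 0 0 1;0 0 0 0 0 0 1")

```text
time: 7.9
tool_pos: [0.4305, -0.0041, 0.1778]
tool_rot: [-1.569, -0.105, 0.102]
force: [0.0, -0.3, 0.3]
grip_width: 1.003
```

Run:
```python
from h import *
st,i,f=snap("w6"); print(st["tool_pos"],st["tool_rot"],st["grip_width"],st["force"])
```

```text
[ 0.43050451 -0.00412449  0.17778802] [-1.56891795 -0.10470306  0.10223676] 1.0025210262938042 [ 0.04149988 -0.31812182  0.33400404]
```

View pics/w6.png

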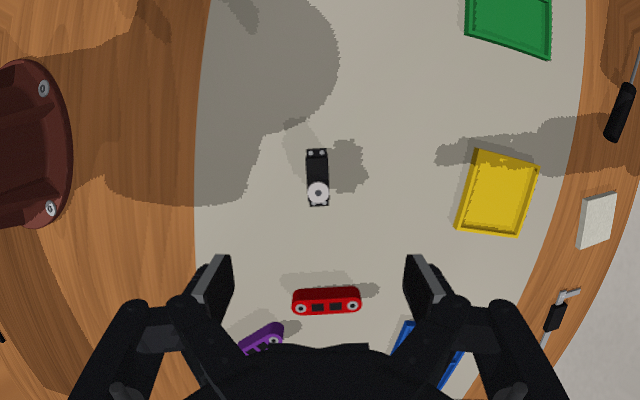

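Run:
```python
from h import *
i=servo("w6",285,130,350,225)
st,i,im=load("w6"); R=Ro.from_rotvec(st["tool_rot"]).as_matrix(); print(np.degrees(np.arctan2(R[1,0],R[0,0])))
print("hub",plane(i,(318,193),.042,True))
```

```text
((317.0, 167.5), (39.0, 22.0), 90.0)
0.0295 ctr 426.0,15.0 size 36.0x19.8 long-axis -81.9deg
0.036 ctr 425.9,16.5 size 35.2x19.3 long-axis -81.9deg
7.548658573019823
hub [[ 0.42956109 -0.00445722  0.042     ]]
```

View pics/w6_c.png

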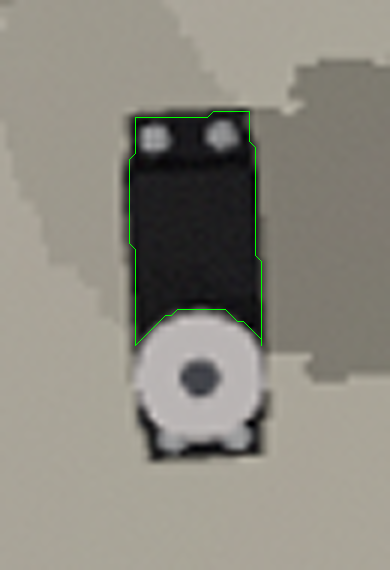

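Run:
```python
from h import *
from bench import manip
st,i,im=load("w6")
b=plane(i,[(310.8,152.8),(322,152.5),(313.7,203.3),(324.7,203)],.030,True)[:,:2]
t=np.arctan2(*((b[2]+b[3]-b[0]-b[1])[::-1]))
print(b.mean(0),np.degrees(t)); h=plane(i,(318.3,193),.042,True)[0,:2]; print(h-.01*np.array([np.cos(t),np.sin(t)])); print(manip.get_state()["tool_pos"])
```

```text
[0.42807427 0.00550242] -79.30205892252586
[0.42796529 0.00540388]
[ 0.43079059 -0.00456837  0.17760988]
```

>>> carry_out(rows="-0.003 0.01 -0.04 0 0 0.04 1;-0.003 0.01 -0.08 0 0 0.04 1;-0.003 0.01 -0.11 0 0 0.04 1;-0.003 0.01 -0.135 0 0 0.04 1;-0.003 0.01 -0.148 0 0 0.04 1;-0.003 0.01 -0.153 0 0 0.04 1;-0.003 0.01 -0.153 0 0 0.04 1;-0.003 0.01 -0.153 0 0 0.04 1")

```text
time: 8.62
tool_pos: [0.4275, 0.0054, 0.0246]
tool_rot: [-1.567, -0.134, 0.133]
force: [0.2, 0.2, -0.2]
grip_width: 1.0
```

>>> carry_out(rows="0 0 0 0 0 0 0;0 0 0 0 0 0 0;0 0 0 0 0 0 0;0 0 0 0 0 0 0;0 0 0 0 0 0 0;0 0 0 0 0 0 0;0 0 0 0 0 0 0;0 0 0 0 0 0 0", grip_force=40)

```text
time: 9.28
tool_pos: [0.4271, 0.006, 0.0248]
tool_rot: [-1.567, -0.135, 0.134]
force: [-0.4, -0.3, 6.2]
grip_width: 0.225
```

>>> carry_out(rows="0 0 0.02 0 0 0 0;0 0 0.06 0 0 0 0;0.01 -0.01 0.10 0 0 0 0;0.035 -0.04 0.1 0 0 -0.05 0;0.06 -0.07 0.1 0 0 -0.1 0;0.085 -0.10 0.1 0 0 -0.15 0;0.11 -0.13 0.1 0 0 -0.213 0;0.135 -0.155 0.1 0 0 -0.213 0")

```text
time: 9.95
tool_pos: [0.5627, -0.1512, 0.1245]
tool_rot: [-1.571, 0.036, -0.037]
force: [0.7, -0.4, -0.8]
grip_width: 0.227
```

>>> carry_out(rows="0.025 -0.03 0 0 0 0 0;0.045 -0.05 0 0 0 0 0;0.056 -0.062 0 0 0 0 0;0.056 -0.062 0 0 0 0 0;0.056 -0.062 0 0 0 0 0")

```text
time: 10.37
tool_pos: [0.6176, -0.2114, 0.1237]
tool_rot: [-1.57, 0.034, -0.033]
force: [0.3, 0.7, -1.5]
grip_width: 0.227
```

Run:
```python
from h import *
from bench import manip
st,i,f=snap("w7"); print(st["tool_pos"],st["tool_rot"],st["grip_width"],st["force"]); print(manip.get_state()["tool_pos"])
```

```text
[ 0.61759215 -0.21136446  0.12366245] [-1.57004127  0.03431606 -0.03290262] 0.22683668555565006 [ 0.34689369  0.68779138 -1.50956085]
[ 0.61707891 -0.21055215  0.12380318]
```

View pics/w7.png

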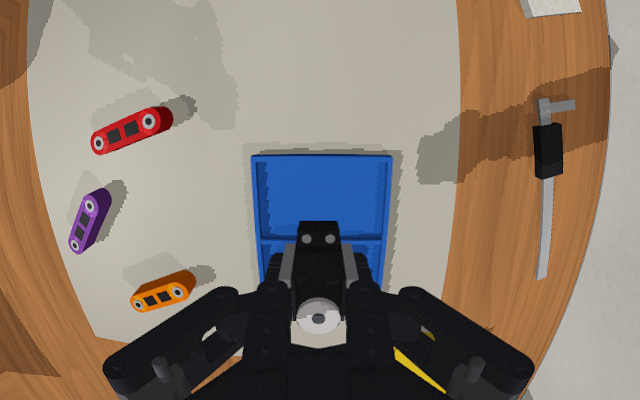

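>>> carry_out(rows="0.001 -0.001 -0.03 0 0 0 0;0.001 -0.001 -0.06 0 0 0 0;0.001 -0.001 -0.08 0 0 0 0;0.001 -0.001 -0.088 0 0 0 0;0.001 -0.001 -0.093 0 0 0 0;0.001 -0.001 -0.095 0 0 0 0;0.001 -0.001 -0.095 0 0 0 0;0.001 -0.001 -0.095 0 0 0 0")

```text
time: 11.08
tool_pos: [0.6196, -0.2122, 0.0307]
tool_rot: [-1.571, 0.031, -0.034]
force: [0.3, -0.5, -0.7]
grip_width: 0.229
```

>>> carry_out(rows="0 0 -0.002 0 0 0 0;0 0 -0.002 0 0 0 0;0 0 -0.002 0 0 0 0.3;0 0 -0.002 0 0 0 0.45;0 0 -0.002 0 0 0 0.45;0 0 0.03 0 0 0 0.5;0 0 0.065 0 0 0 0.5;0 0 0.10 0 0 0 0.7")

```text
time: 11.75
tool_pos: [0.6181, -0.2117, 0.1299]
tool_rot: [-1.57, 0.034, -0.032]
force: [1.0, -2.1, 0.6]
grip_width: 0.63
```

>>> carry_out(rows="-0.10 0.02 0.03 0 0 0 1;-0.10 0.02 0.03 0 0 0 1;-0.10 0.02 0.03 0 0 0 1;-0.14 0.03 0.05 0 0 0.2 1;-0.14 0.03 0.05 0 0 0.4 1;-0.15 0.05 0.05 0 0 0.4 1;-0.15 0.05 0.05 0 0 0.4 1;-0.15 0.05 0.05 0 0 0.4 1")

```text
time: 12.42
tool_pos: [0.4685, -0.1616, 0.1797]
tool_rot: [-1.553, -0.282, 0.281]
force: [1.1, -0.4, -0.2]
grip_width: 0.999
```

```bash
python3 - <<'E'
from h import *
from bench import manip
st,i,f=snap("w8"); print(st["tool_pos"],st["tool_rot"],st["grip_width"],st["force"]); snap("scene8","scene")
E
python3 -c "
import cv2;a=cv2.imread('pics/scene8.png')[145:320,180:500];cv2.imwrite('pics/sc8.png',cv2.resize(a,(800,438)))"
```

```text
[ 0.46854255 -0.16162296  0.17972476] [-1.55267293 -0.28187238  0.28134799] 0.998905717037127 [ 1.1000343  -0.4252032  -0.17521437]
```

View pics/w8.png

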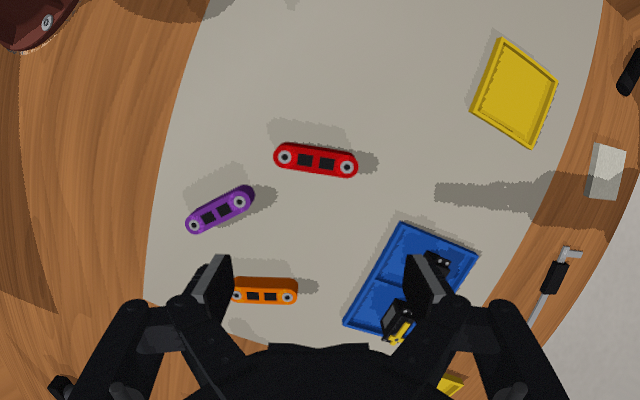

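View pics/sc8.png

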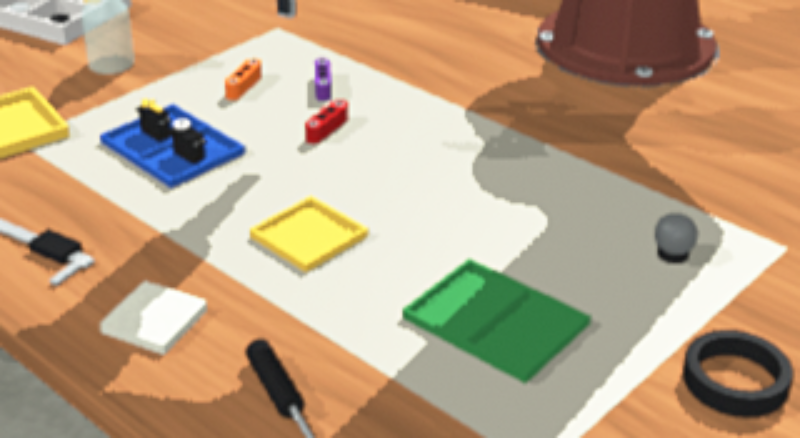

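>>> carry_out(rows="-0.01 0.025 0 0 0 0.7 1;-0.01 0.025 0 0 0 0.7 1;-0.01 0.025 0 0 0 0.7 1;-0.01 0.025 0 0 0 0.7 1;-0.01 0.025 0 0 0 0.7 1;-0.01 0.025 0 0 0 0.7 1")

```text
time: 13.02
tool_pos: [0.4594, -0.1376, 0.1791]
tool_rot: [-1.408, -0.827, 0.827]
force: [0.4, 0.2, 0.4]
grip_width: 0.998
```

>>> carry_out(rows="0 0 0 0 0 0.7 1;0 0 0 0 0 0.7 1;0 0 0 0 0 0.7 1;0 0 0 0 0 0.7 1;0 0 0 0 0 0.7 1;0 0 0 0 0 0.7 1;0 0 0 0 0 0.7 1;0 0 0 0 0 0.7 1")

```text
time: 13.68
tool_pos: [0.4591, -0.1374, 0.1791]
tool_rot: [-1.117, -1.343, 1.343]
force: [-0.2, 0.0, 0.2]
grip_width: 1.005
```

Run:
```python
from h import *
from bench import manip
st,i,f=snap("w9"); print(st["tool_pos"],st["tool_rot"],st["qpos"])
R=Ro.from_rotvec(st["tool_rot"]).as_matrix(); print(np.degrees(np.arctan2(R[1,0],R[0,0])),R[2])
import m; m.run("w9",["red","orange","purple"],.024)
```

```text
[ 0.459112   -0.13742678  0.17909344] [-1.11675281 -1.34259675  1.34282843] [-4.43507301e-01  2.60626820e-01 -3.93212906e-01  9.17216838e-01
 -7.03677293e-05 -6.26559532e-01]
100.48812010077694 [ 9.55920157e-05 -9.99999964e-01  2.52066448e-04]
w9 red px (305, 141, 22, 83) ctr 455.1,-140.2 size 79.7x19.5 long-axis 11.0deg
w9 orange px (142, 115, 25, 65) ctr 445.6,-304.0 size 63.9x21.6 long-axis 19.8deg
w9 purple px (211, 55, 63, 72) ctr 380.0,-222.5 size 79.9x24.7 long-axis 47.1deg
```

View pics/w9.png

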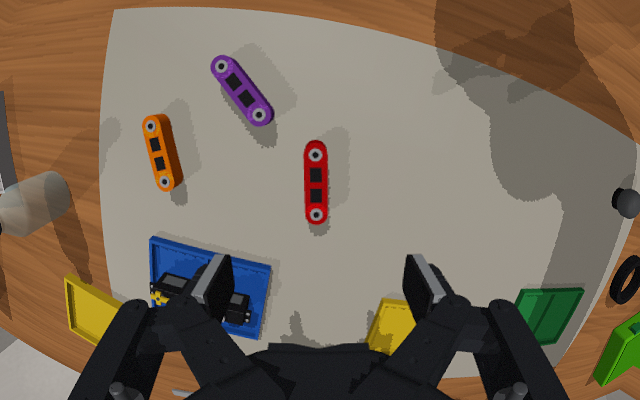

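Run:
```python
from h import *
from bench import manip
st,i,im=load("w9"); b=plane(i,[(315.5,155),(316,215)],.024,True)[:,:2]; d=b[1]-b[0]
print(b,b.mean(0),np.degrees(np.arctan2(d[1],d[0])),np.linalg.norm(d), manip.get_state()["tool_pos"])
cv2.imwrite("pics/w9_c.png",cv2.resize(im[40:235,130:345],None,fx=3,fy=3,interpolation=cv2.INTER_CUBIC))
```

```text
[[ 0.42863525 -0.14512739]
 [ 0.48598621 -0.13406652]] [ 0.45731073 -0.13959696] 10.916203044778094 0.0584078389682199 [ 0.45906915 -0.13737027  0.17915903]
```

View pics/w9_c.png

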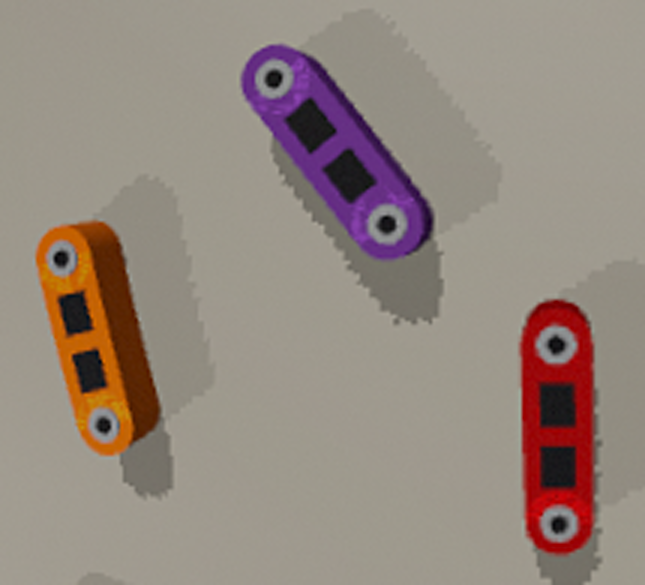

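>>> carry_out(rows="-0.002 -0.002 -0.04 0 0 0.008 0.8;-0.002 -0.002 -0.08 0 0 0.008 0.7;-0.002 -0.002 -0.11 0 0 0.008 0.7;-0.002 -0.002 -0.135 0 0 0.008 0.7;-0.002 -0.002 -0.149 0 0 0.008 0.7;-0.002 -0.002 -0.156 0 0 0.008 0.7;-0.002 -0.002 -0.156 0 0 0.008 0.7;-0.002 -0.002 -0.156 0 0 0.008 0.7")

```text
time: 14.4
tool_pos: [0.4571, -0.1392, 0.0237]
tool_rot: [-1.111, -1.351, 1.351]
force: [0.5, 0.2, 0.1]
grip_width: 0.701
```

>>> carry_out(rows="0 0 0 0 0 0 0;0 0 0 0 0 0 0;0 0 0 0 0 0 0;0 0 0 0 0 0 0;0 0 0 0 0 0 0;0 0 0 0 0 0 0;0 0 0 0 0 0 0", grip_force=30)

```text
time: 14.98
tool_pos: [0.4575, -0.1394, 0.0243]
tool_rot: [-1.113, -1.352, 1.351]
force: [-0.5, 0.3, 6.5]
grip_width: 0.248
```

>>> carry_out(rows="0 0 0.02 0 0 0 0;0 0 0.06 0 0 0 0;0 0 0.10 0 0 0 0;0.013 0.038 0.1 0 0 -0.03 0;0.026 0.076 0.1 0 0 -0.06 0;0.039 0.114 0.1 0 0 -0.09 0;0.052 0.152 0.1 0 0 -0.12 0;0.065 0.19 0.1 0 0 -0.14 0")

```text
time: 15.65
tool_pos: [0.5223, 0.0528, 0.1241]
tool_rot: [-1.185, -1.249, 1.248]
force: [0.5, -1.0, -0.8]
grip_width: 0.249
```

>>> carry_out(rows="0.013 0.038 0 0 0 0 0;0.026 0.076 0 0 0 0 0;0.039 0.114 0 0 0 0 0;0.052 0.152 0 0 0 0 0;0.068 0.19 0 0 0 0 0;0.08 0.22 0 0 0 0 0;0.082 0.233 0 0 0 0 0;0.082 0.233 0 0 0 0 0")

```text
time: 16.32
tool_pos: [0.6039, 0.287, 0.1233]
tool_rot: [-1.181, -1.253, 1.251]
force: [-0.2, 0.7, -0.5]
grip_width: 0.252
```

>>> carry_out(rows="0 0 0 0 0 0 0;0 0 0 0 0 0 0")

```text
time: 16.48
tool_pos: [0.6033, 0.2828, 0.1234]
tool_rot: [-1.183, -1.249, 1.25]
force: [-0.6, -0.3, -0.1]
grip_width: 0.253
```

Run:
```python
from h import *
from bench import manip
st,i,f=snap("w10"); print(st["tool_pos"],st["tool_rot"],st["qpos"],st["grip_width"])
R=Ro.from_rotvec(st["tool_rot"]).as_matrix(); print(np.degrees(np.arctan2(R[1,0],R[0,0])),R[2])
import m; m.run("w10",["green","red"],.012)
```

```text
[0.60333668 0.28282706 0.12339755] [-1.18294115 -1.24854584  1.25005054] [ 3.28936610e-01  6.43632210e-01  7.29529230e-02  1.00087022e+00
 -4.46833833e-04  2.74352889e-01] 0.25330130954124985
93.12743743780104 [-6.34177631e-04 -9.99999617e-01  6.03955721e-04]
w10 green px (587, 234, 28, 27) ctr 643.2,635.1 size 68.5x32.2 long-axis 73.0deg
w10 green px (184, 137, 185, 129) ctr 607.6,247.9 size 147.5x112.5 long-axis -87.0deg
w10 red px (294, 183, 49, 155) ctr 666.6,286.5 size 160.7x41.5 long-axis 3.5deg
w10 red px (614, 20, 26, 16) ctr 376.6,624.8 size 67.8x18.3 long-axis -65.4deg
w10 red px (595, 0, 45, 22) ctr 357.6,612.0 size 108.4x25.3 long-axis -67.0deg
```

View pics/w10.png

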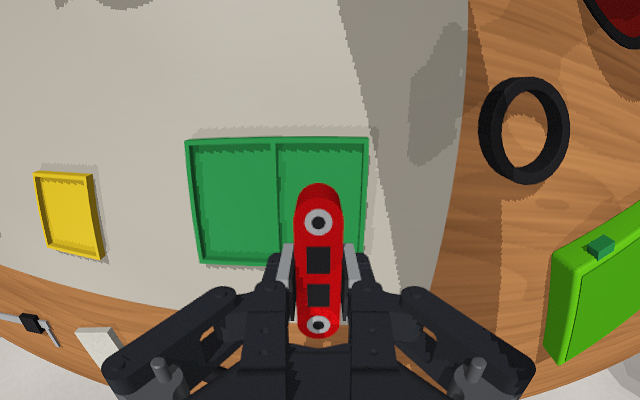

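>>> carry_out(rows="0.002 0.001 -0.03 0 0 0 0;0.002 0.001 -0.06 0 0 0 0;0.002 0.001 -0.08 0 0 0 0;0.002 0.001 -0.088 0 0 0 0;0.002 0.001 -0.093 0 0 0 0;0.002 0.001 -0.095 0 0 0 0;0.002 0.001 -0.095 0 0 0 0;0.002 0.001 -0.095 0 0 0 0")

```text
time: 17.2
tool_pos: [0.6067, 0.285, 0.0298]
tool_rot: [-1.184, -1.251, 1.248]
force: [-0.1, -0.0, -0.6]
grip_width: 0.252
```

>>> carry_out(rows="0 0 -0.0015 0 0 0 0;0 0 -0.0015 0 0 0 0.25;0 0 -0.0015 0 0 0 0.36;0 0 -0.0015 0 0 0 0.36;0 0 -0.0015 0 0 0 0.36;0 0 0.02 0 0 0 0.36;0 0 0.06 0 0 0 0.5;0 -0.01 0.10 0 0 0 0.8")

```text
time: 17.87
tool_pos: [0.6044, 0.2758, 0.1281]
tool_rot: [-1.18, -1.248, 1.252]
force: [0.1, 0.4, 0.5]
grip_width: 0.625
```

>>> carry_out(rows="-0.155 -0.576 0.05 0 0 0.1 1;-0.155 -0.576 0.05 0 0 0.1 1;-0.155 -0.576 0.05 0 0 0.1 1;-0.155 -0.576 0.05 0 0 0.1 1;-0.155 -0.576 0.05 0 0 0.1 1;-0.155 -0.576 0.05 0 0 0.1 1;-0.155 -0.576 0.05 0 0 0.1 1;-0.155 -0.576 0.05 0 0 0.1 1")

```text
time: 18.53
tool_pos: [0.5186, -0.0474, 0.1566]
tool_rot: [-1.132, -1.323, 1.323]
force: [0.8, -0.5, 0.1]
grip_width: 0.999
```

>>> carry_out(rows="-0.069 -0.253 0.023 0 0 0.07 1;-0.069 -0.253 0.023 0 0 0.07 1;-0.069 -0.253 0.023 0 0 0.07 1;-0.069 -0.253 0.023 0 0 0.07 1;-0.069 -0.253 0.023 0 0 0.07 1;-0.069 -0.253 0.023 0 0 0.07 1;-0.069 -0.253 0.023 0 0 0.07 1;-0.069 -0.253 0.023 0 0 0.07 1")

```text
time: 19.2
tool_pos: [0.4498, -0.3022, 0.1795]
tool_rot: [-1.098, -1.37, 1.371]
force: [-0.6, 1.0, -0.1]
grip_width: 0.999
```

>>> carry_out(rows="0 0 0 0 0 0 1;0 0 0 0 0 0 1")

```text
time: 19.37
tool_pos: [0.4505, -0.2976, 0.179]
tool_rot: [-1.093, -1.374, 1.373]
force: [0.0, 0.8, -0.3]
grip_width: 0.999
```

Run:
```python
from h import *
from bench import manip
st,i,f=snap("w11"); print(st["tool_pos"],st["tool_rot"],st["qpos"],st["grip_width"])
R=Ro.from_rotvec(st["tool_rot"]).as_matrix(); print(np.degrees(np.arctan2(R[1,0],R[0,0])),R[2])
import m; m.run("w11",["orange","purple"],.024); print(manip.get_state()["tool_pos"])
```

```text
[ 0.45053639 -0.29758161  0.17895205] [-1.09287352 -1.37380451  1.37293   ] [-7.19412440e-01  3.69651461e-01 -2.34955789e-01  9.67109924e-01
  4.55438867e-04 -9.45202995e-01] 0.9987169447140973
102.93682887933393 [ 1.01314829e-03 -9.99999472e-01  1.70042374e-04]
w11 orange px (297, 144, 31, 84) ctr 450.6,-302.2 size 81.9x21.8 long-axis 20.2deg
w11 purple px (381, 97, 56, 76) ctr 380.9,-225.7 size 81.1x25.2 long-axis 46.7deg
[ 0.45067945 -0.29730412  0.17898683]
```

View pics/w11.png

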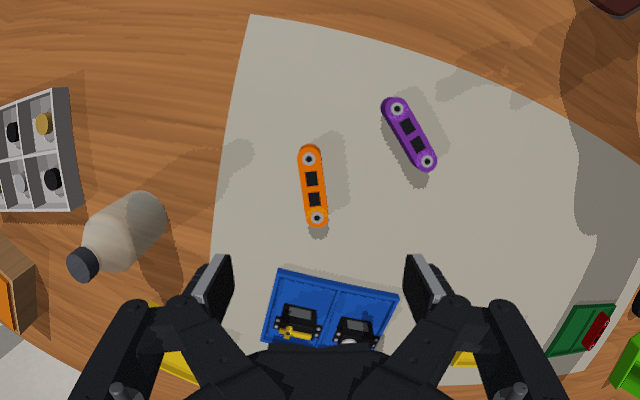

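Run:
```python
from h import *
from bench import manip
st,i,im=load("w11"); c=im[135:235,280:345]; cv2.imwrite("pics/w11_c.png",cv2.resize(c,None,fx=6,fy=6,interpolation=cv2.INTER_CUBIC))
b=plane(i,[(309,159),(316.5,217.5)],.024,True)[:,:2]; d=b[1]-b[0]
print(b,b.mean(0),np.degrees(np.arctan2(d[1],d[0])),np.linalg.norm(d))
```

```text
[[ 0.42528346 -0.31132515]
 [ 0.47954547 -0.29182687]] [ 0.45241446 -0.30157601] 19.765172703590686 0.057658897490489205
```

View pics/w11_c.png

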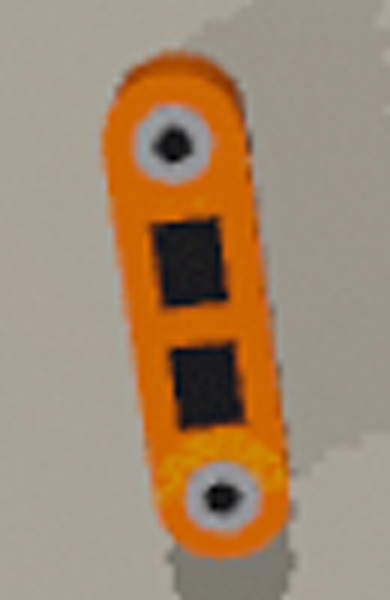

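>>> carry_out(rows="0.002 -0.004 -0.04 0 0 0.12 0.8;0.002 -0.004 -0.08 0 0 0.12 0.7;0.002 -0.004 -0.11 0 0 0.12 0.7;0.002 -0.004 -0.135 0 0 0.12 0.7;0.002 -0.004 -0.149 0 0 0.12 0.7;0.002 -0.004 -0.155 0 0 0.12 0.7;0.002 -0.004 -0.155 0 0 0.12 0.7;0.002 -0.004 -0.155 0 0 0.12 0.7")

```text
time: 20.08
tool_pos: [0.4531, -0.3023, 0.0248]
tool_rot: [-1.025, -1.46, 1.46]
force: [0.0, -0.0, 0.1]
grip_width: 0.7
```

>>> carry_out(rows="0 0 0 0 0 0 0;0 0 0 0 0 0 0;0 0 0 0 0 0 0;0 0 0 0 0 0 0;0 0 0 0 0 0 0;0 0 0 0 0 0 0;0 0 0 0 0 0 0", grip_force=30)

```text
time: 20.67
tool_pos: [0.4531, -0.3033, 0.0253]
tool_rot: [-1.028, -1.459, 1.459]
force: [0.0, 1.5, 6.0]
grip_width: 0.255
```

>>> carry_out(rows="0 0 0.02 0 0 0 0;0 0 0.06 0 0 0 0;0 0 0.10 0 0 0 0;0.012 0.038 0.1 0 0 -0.05 0;0.023 0.076 0.1 0 0 -0.1 0;0.035 0.114 0.1 0 0 -0.15 0;0.046 0.152 0.1 0 0 -0.2 0;0.058 0.19 0.1 0 0 -0.25 0")

```text
time: 21.33
tool_pos: [0.5107, -0.1112, 0.1248]
tool_rot: [-1.165, -1.277, 1.277]
force: [1.3, -0.8, -0.9]
grip_width: 0.25
```

>>> carry_out(rows="0.012 0.038 0 0 0 -0.045 0;0.023 0.076 0 0 0 -0.045 0;0.035 0.114 0 0 0 -0.045 0;0.046 0.152 0 0 0 -0.045 0;0.058 0.19 0 0 0 -0.045 0;0.07 0.228 0 0 0 -0.045 0;0.082 0.266 0 0 0 -0.045 0;0.092 0.295 0 0 0 -0.045 0")

```text
time: 22.0
tool_pos: [0.6029, 0.1852, 0.1247]
tool_rot: [-1.185, -1.248, 1.246]
force: [0.2, -0.0, -0.8]
grip_width: 0.25
```

>>> carry_out(rows="0.007 0.03 0 0 0 0 0;0.007 0.03 0 0 0 0 0;0.007 0.03 0 0 0 0 0;0.007 0.03 0 0 0 0 0")

```text
time: 22.33
tool_pos: [0.6092, 0.2119, 0.1242]
tool_rot: [-1.185, -1.246, 1.247]
force: [-0.8, 0.5, -0.8]
grip_width: 0.249
```

Run:
```python
from h import *
from bench import manip
st,i,f=snap("w12"); print(st["tool_pos"],st["tool_rot"],st["grip_width"])
R=Ro.from_rotvec(st["tool_rot"]).as_matrix(); print(np.degrees(np.arctan2(R[1,0],R[0,0])),R[2])
print(manip.get_state()["tool_pos"])
```

```text
[0.60916424 0.21192186 0.12417898] [-1.18489196 -1.24581771  1.24672802] 0.24895965133911416
92.89179426990765 [-3.51675577e-04 -9.99999860e-01  3.96065558e-04]
[0.60923621 0.21136985 0.12427329]
```

View pics/w12.png

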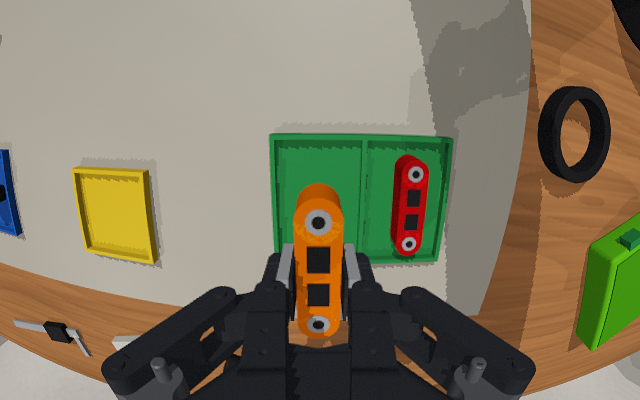

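Red lies flat in the right bay (410,203); orange is aligned with the left bay. Lower it.

>>> carry_out(rows="0 0 -0.03 0 0 0 0;0 0 -0.06 0 0 0 0;0 0 -0.08 0 0 0 0;0 0 -0.088 0 0 0 0;0 0 -0.093 0 0 0 0;0 0 -0.095 0 0 0 0;0 0 -0.095 0 0 0 0;0 0 -0.095 0 0 0 0")

```text
time: 23.05
tool_pos: [0.6104, 0.2122, 0.0305]
tool_rot: [-1.186, -1.248, 1.245]
force: [0.2, 0.1, -0.8]
grip_width: 0.251
```

>>> carry_out(rows="0 0 -0.0015 0 0 0 0;0 0 -0.0015 0 0 0 0.25;0 0 -0.0015 0 0 0 0.36;0 0 -0.0015 0 0 0 0.36;0 0 -0.0015 0 0 0 0.36;0 0 0.02 0 0 0 0.36;0 0 0.06 0 0 0 0.5;-0.01 0.01 0.10 0 0 0 0.8")

```text
time: 23.72
tool_pos: [0.5998, 0.2205, 0.1285]
tool_rot: [-1.185, -1.243, 1.247]
force: [1.2, 1.0, 1.3]
grip_width: 0.628
```

>>> carry_out(rows="-0.2 0.097 0.052 0 0 0 1;-0.2 0.097 0.052 0 0 0 1;-0.2 0.097 0.052 0 0 0 1;-0.2 0.097 0.052 0 0 0 1;-0.2 0.097 0.052 0 0 0 1;-0.2 0.097 0.052 0 0 0 1;-0.2 0.097 0.052 0 0 0 1;-0.2 0.097 0.052 0 0 0 1")

```text
time: 24.38
tool_pos: [0.3991, 0.3197, 0.1811]
tool_rot: [-1.184, -1.249, 1.247]
force: [0.6, -0.4, -0.2]
grip_width: 0.996
```

Run:
```python
from h import *
from bench import manip
st,i,f=snap("w13"); print(st["tool_pos"],st["tool_rot"],st["grip_width"])
print(manip.get_state()["tool_pos"])
```

```text
[0.3990874  0.31971008 0.18109048] [-1.18445277 -1.24872548  1.24676029] 0.9959790804735362
[0.39990207 0.31924367 0.18071911]
```

View pics/w13.png

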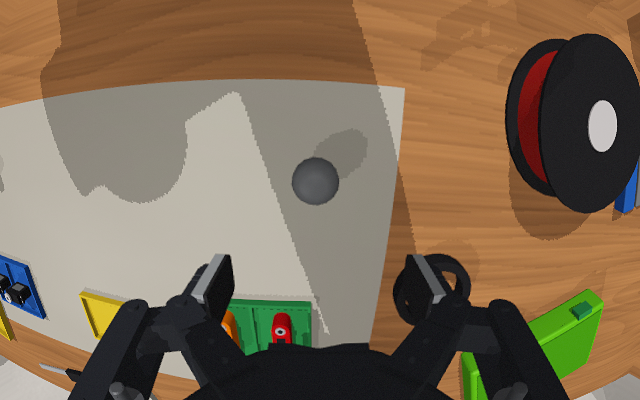

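Run:
```python
from h import *
st,i,im=load("w13"); x0,y0=280,150
g=cv2.cvtColor(im[y0:215,x0:350],cv2.COLOR_BGR2GRAY); m=(g<105).astype(np.uint8)*255
m=cv2.morphologyEx(m,cv2.MORPH_OPEN,np.ones((7,7)))
cs,_=cv2.findContours(m,cv2.RETR_EXTERNAL,cv2.CHAIN_APPROX_NONE); c=max(cs,key=cv2.contourArea)
(u,v),r=cv2.minEnclosingCircle(c); u+=x0;v+=y0; print(u,v,r,plane(i,(u,v),.027,True), plane(i,[(u-r,v),(u+r,v)],.027,True), plane(i,(315.5,181),.027,True))
cv2.imwrite("pics/w13_c.png",cv2.resize(im[y0:215,x0:350],None,fx=6,fy=6))
```

```text
315.3714294433594 180.5755100250244 24.275636672973633 [[0.39188866 0.31709004 0.027     ]] [[0.39306197 0.29457048 0.027     ]
 [0.39064772 0.33957594 0.027     ]] [[0.39228899 0.31723002 0.027     ]]
```

View pics/w13_c.png

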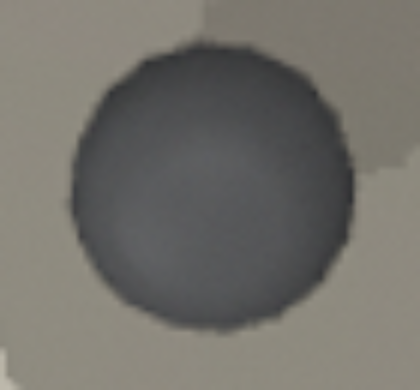

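>>> carry_out(rows="-0.0075 -0.002 -0.04 0 0 0 1;-0.0075 -0.002 -0.08 0 0 0 1;-0.0075 -0.002 -0.11 0 0 0 1;-0.0075 -0.002 -0.135 0 0 0 1;-0.0075 -0.002 -0.15 0 0 0 1;-0.0075 -0.002 -0.156 0 0 0 1;-0.0075 -0.002 -0.156 0 0 0 1;-0.0075 -0.002 -0.156 0 0 0 1")

```text
time: 25.1
tool_pos: [0.393, 0.3168, 0.0247]
tool_rot: [-1.186, -1.246, 1.245]
force: [0.8, -0.6, 0.3]
grip_width: 1.003
```

>>> carry_out(rows="0 0 0 0 0 0 0;0 0 0 0 0 0 0;0 0 0 0 0 0 0;0 0 0 0 0 0 0;0 0 0 0 0 0 0;0 0 0 0 0 0 0;0 0 0 0 0 0 0", grip_force=30)

```text
time: 25.68
tool_pos: [0.3927, 0.3174, 0.0255]
tool_rot: [-1.186, -1.248, 1.245]
force: [-0.8, -1.2, 7.2]
grip_width: 0.506
```

Run:
```python
from h import *
st,i,f=snap("w14"); print(st["tool_pos"],st["tool_rot"],st["grip_width"])
```

```text
[0.39274749 0.31736104 0.02548965] [-1.18566974 -1.24763233  1.24488533] 0.5064748767271458
```

View pics/w14.png

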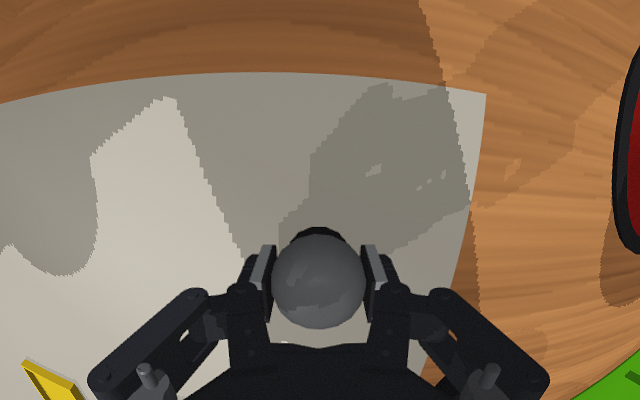

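>>> carry_out(rows="0 0 0.02 0 0 0 0;0 0 0.06 0 0 0 0;0 0 0.1 0 0 0 0;0.02 -0.026 0.1 0 0 -0.1 0;0.044 -0.056 0.1 0 0 -0.2 0;0.068 -0.086 0.1 0 0 -0.3 0;0.092 -0.116 0.1 0 0 -0.4 0;0.116 -0.146 0.1 0 0 -0.5 0")

```text
time: 26.4
tool_pos: [0.5091, 0.1696, 0.1251]
tool_rot: [-1.391, -0.869, 0.868]
force: [1.3, 0.9, -0.3]
grip_width: 0.5
```

>>> carry_out(rows="0.024 -0.03 0 0 0 -0.1 0;0.048 -0.06 0 0 0 -0.2 0;0.072 -0.092 0 0 0 -0.3 0;0.1 -0.125 0 0 0 -0.36 0;0.115 -0.15 0 0 0 -0.36 0;0.1235 -0.16 0 0 0 -0.36 0;0.1235 -0.16 0 0 0 -0.36 0;0.1235 -0.16 0 0 0 -0.36 0")

```text
time: 27.07
tool_pos: [0.6315, 0.0107, 0.1243]
tool_rot: [-1.487, -0.594, 0.594]
force: [-1.0, -0.6, -1.1]
grip_width: 0.501
```

Run:
```python
from h import *
from bench import manip
st,i,f=snap("w15"); print(st["tool_pos"],st["tool_rot"],st["grip_width"])
R=Ro.from_rotvec(st["tool_rot"]).as_matrix(); print(np.degrees(np.arctan2(R[1,0],R[0,0])),R[2])
import m; m.run("w15",["yellow"],.012)
```

```text
[0.63148117 0.0106673  0.12432244] [-1.48740988 -0.59384911  0.594375  ] 0.5006203171505371
43.53599267724009 [-1.26196141e-04 -9.99999830e-01  5.69136821e-04]
w15 yellow px (242, 124, 156, 124) ctr 633.5,9.6 size 92.5x92.4 long-axis 88.3deg
```

View pics/w15.png

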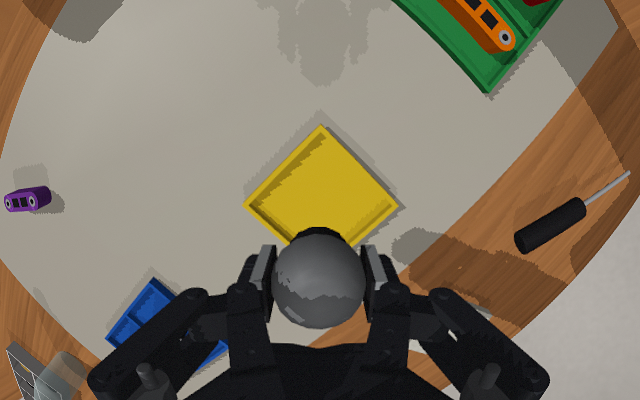

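>>> carry_out(rows="0.002 -0.001 -0.03 0 0 0 0;0.002 -0.001 -0.06 0 0 0 0;0.002 -0.001 -0.08 0 0 0 0;0.002 -0.001 -0.088 0 0 0 0;0.002 -0.001 -0.092 0 0 0 0;0.002 -0.001 -0.0945 0 0 0 0;0.002 -0.001 -0.0945 0 0 0 0;0.002 -0.001 -0.0945 0 0 0 0")

```text
time: 27.78
tool_pos: [0.6345, 0.0102, 0.0313]
tool_rot: [-1.488, -0.597, 0.594]
force: [0.2, 0.2, -1.0]
grip_width: 0.496
```

>>> carry_out(rows="0 0 -0.0018 0 0 0 0;0 0 -0.0018 0 0 0 0;0 0 -0.0018 0 0 0 0;0 0 -0.0018 0 0 0 0.5;0 0 -0.0018 0 0 0 0.55;0 0 -0.0018 0 0 0 0.65;0 0 -0.0018 0 0 0 0.7;0 0 -0.0018 0 0 0 0.7")

```text
time: 28.45
tool_pos: [0.6336, 0.01, 0.0281]
tool_rot: [-1.488, -0.595, 0.595]
force: [-0.6, -0.6, -0.0]
grip_width: 0.702
```

>>> carry_out(rows="0 0 0.03 0 0 0 0.7;0 0 0.07 0 0 0 0.7;0 0 0.11 0 0 0 0.7;0 0 0.15 0 0 0 1;-0.04 0.01 0.17 0 0 0 1;-0.08 0.01 0.20 0 0 0.1 1;-0.12 0.01 0.23 0 0 0.2 1;-0.15 0.01 0.26 0 0 0.3 1")

```text
time: 29.12
tool_pos: [0.497, 0.0202, 0.2742]
tool_rot: [-1.406, -0.829, 0.831]
force: [1.4, -0.4, 0.9]
grip_width: 1.003
```

>>> carry_out(rows="0 0 0.04 0 0 0.12 1;0 0 0.04 0 0 0.24 1;0 0 0.04 0 0 0.36 1;0 0 0.04 0 0 0.45 1;0 0 0.04 0 0 0.45 1;0 0 0.04 0 0 0.45 1")

```text
time: 29.62
tool_pos: [0.4993, 0.02, 0.3138]
tool_rot: [-1.238, -1.163, 1.163]
force: [-0.2, 0.4, 0.4]
grip_width: 0.999
```

Run:
```python
from h import *
st,i,f=snap("w16"); print(st["tool_pos"],st["tool_rot"],st["grip_width"],st["force"],st["time"]); snap("scene16","scene"); snap("side16","side")
a=cv2.imread('pics/scene16.png')[145:320,180:500];cv2.imwrite('pics/sc16.png',cv2.resize(a,(800,438)))
```

```text
[0.49929471 0.0200006  0.31380523] [-1.23814547 -1.16270402  1.16282821] 0.998869402307326 [-0.2044885   0.3756705   0.38473755] 29.6167
```

View pics/w16.png

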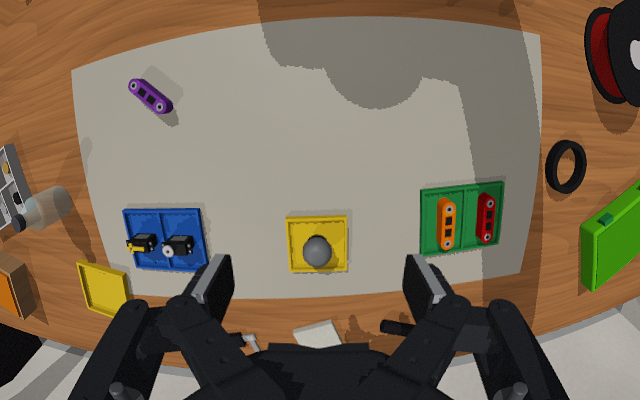

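View pics/sc16.png

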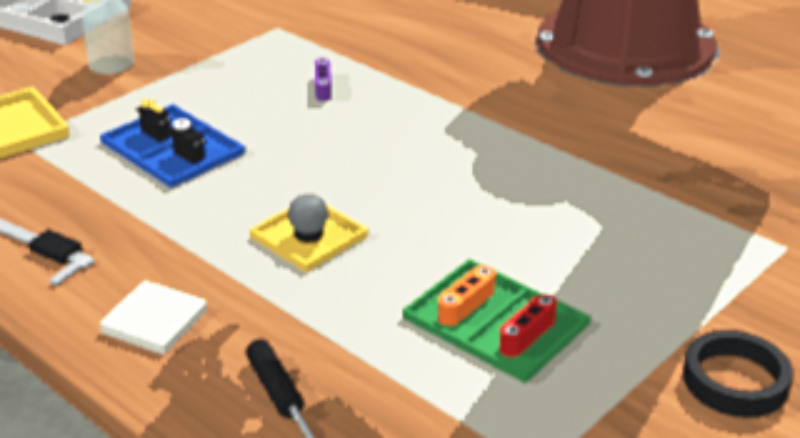

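View pics/side16.png

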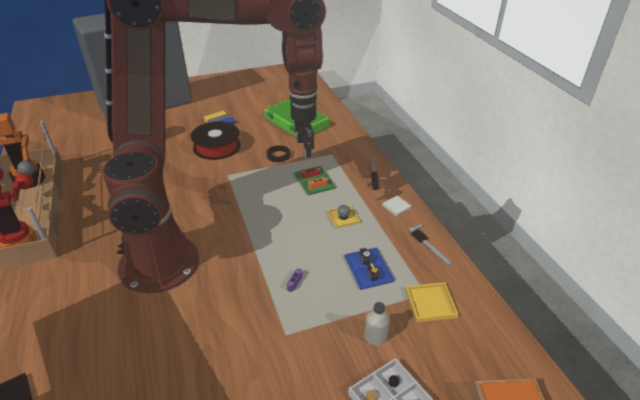

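Run:
```python
from h import *
a=cv2.imread('pics/w16.png'); cv2.imwrite('pics/w16b.png',np.hstack([cv2.resize(a[195:285,110:220],None,fx=3.6,fy=3.6,interpolation=2),cv2.resize(a[195:285,270:370],None,fx=3.6,fy=3.6,interpolation=2)]))
```

```text
(no output)
```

View pics/w16b.png

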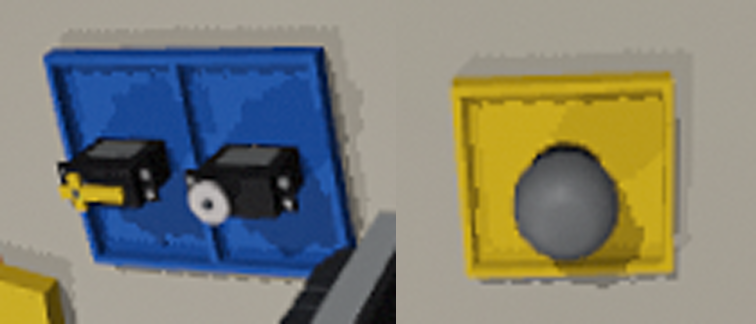

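```bash
python3 -c "
from bench import manip
print(manip.finish_job())"
```

```text
the job is handed in; nothing more can be done
None
```

The job is handed in after about 30 s of robot time. The two servos stand upright in the blue tray, one per bay. The red and orange links lie flat in the green tray, one per bay, and the glove stands on its collar in the smaller yellow tray, measured at 92 mm. I placed them in the order asked: servos, links, glove.

The last wrist, scene and side pictures show all five parts in place. The purple link, tape roll, bottle and larger yellow tray were never touched. The gripper is open and clear of everything.

No check failed. The fingers read 6–7 N upward while closing on most parts, well under the 40 N limit. The measured tool position was up to about 5 mm off the commanded one on the first placing, so I corrected it before letting go.

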